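# Slide the tall vial into the camera's V stop and take its picture

### The arm

A 6-joint arm with a two-finger parallel gripper is mounted at the origin on the work surface. World frame = base frame: x ahead of the robot, y to its left, z up, the work surface at z = 0. Lengths are in m, angles in degrees, forces in N, time in s.
With the tool pointing down it reaches from about 0.4 to 0.825 m from the base axis. Payload 7 kg.
Tool frame: the origin (TCP) lies between the finger pads; the fingertips stand 22 mm ahead of it and the grasp point (between the pads) lies 3 mm ahead of it; z points along the fingers, y is the direction in which the jaws open and shut (so a half turn about z gives the same grasp; the last joint's range is limited). The gripper opens to 88 mm and grips with 3 to 60 N. Pads are 19 mm wide; open, the fingers measure 130 mm over their backs; the gripper's body (78 mm by 193 mm) begins 47 mm behind the grasp point.
Start: joints at [84.001, 20.546, 0.682, 0, -70.136, -16.507], TCP at [0.258, 0.624, 0.249] pointing down, gripper open.
Joint ranges: [-176.03, 176.03], [-82.01, 121.73], [-58.28, 71.71], [-173.87, 95.51], [-174.79, -0.11], [-173.66, 173.66]. Speed limits (degrees/s): [136.94, 136.94, 172.46, 180, 180, 180].

### API

Orientations are given as [roll, pitch, yaw] about the fixed x, y, z axes, in that order (R = Rz(yaw) Ry(pitch) Rx(roll)).
In Python, from plant import telemetry, cams, r gives the robot as it stands.
- The arm moves only by the tool carry_out, never from a script. Its argument "commands" is one flat list of numbers, 5 for each row, row after row: the shift along the world's x, y, z as a fraction of full scale, then the turn about the world's z as a fraction of full scale, then the gripper's target within -1 to 1 (shut at 1, half-way at 0, fully open at -1). In form: [x, y, z, turn, claw, x, y, z, turn, claw, ...]. A call has 1 to 8 rows; each row shifts and turns the commanded pose from where the row before left it; what a row does not reach is not made up. Full scale, the value 1, is 0.04 m for a shift and 4 degrees for a turn. A row lasts 1/10 s, in which the tool goes at most 50 mm and 8.59 degrees, less where a joint would pass 70% of its speed; a pose out of reach is approached as far as the arm can. A call with a number of a shift or a turn outside -1 to 1 is refused whole. A call with a gripper value outside its range is refused whole. The fingers move at their own pace and stop on an object; "grip_force" is the grip in N (left out, the last holds). Time passes only in rows, so rows that do not move let the fingers close. It gives the time, the measured TCP pose, the force and the opening at its end, in the units of the state.
- telemetry.get_state(): the state, without advancing time (a new reading comes with each control period).
- cams.capture(name): name is "scene" or "top" or "wrist"; returns a dict with "frame" (384x512x3 uint8, red, green, blue), "camera_matrix" (3x3 intrinsics, pixels), "k1" (the pictures are not rectified: a ray, as slopes to the right and down, at radius r is drawn at 1 + k1 r^2 times it, then the intrinsics apply), "camera_from_world" (4x4, takes a point from world to camera coordinates); the wrist camera has in their place "mount" (4x4, takes a point from camera to tool coordinates, whose origin is the TCP and whose axes are the flange's). Camera axes: x right, y down, z forward; pixel columns grow to the right and rows downward; lengths in m; the calibration is good to about 2 mm. A picture is of the moment at which its call begins: read the wrist's pose just before it. There is no depth.
- r.close_job(): hands the job in, once; it reports no verdict.
The state is a dict: "time_s": time; "joints": joint angles; "qd": joint speeds; "joint_torque": joint torques, N m; "tcp_pos": TCP position; "eef_rot": TCP orientation; "contact_force": force on the tool from outside, world axes, zero at the start; "moment": the same for the moment, N m; "gripper_width": finger opening in m.
Only numpy, scipy, OpenCV 4.12 (cv2) and the standard library are available. Lean on these libraries where they do the work, as an engineer would, in place of code of your own. Each camera call takes 0.05 s, during which the arm holds its last target. There are 200 camera calls.

### The job

Push the tall glass vial, low on its body so that it stays upright, across the cart top until it rests against both faces of the V stop in front of the little inspection camera; do not grip or lift it. Only then press the camera's shutter button on the grey box all the way down and let it come up again. Leave the vial standing in the V and do not disturb the implant can, the brass pin block or the short jar.

Things in the scene. Friction and masses are not known exactly. Their poses are not given: they have to be found in the camera images.
- vial: tall narrow vial standing upright, loose, 110 to 190 mm in front of the V: 34 mm in diameter, 130 mm high, about 120 g; black foot 12 mm high, clear glass above, aluminium cap 26 mm in diameter from 108 mm to the top. Origin: centre of its underside; z up along its axis. Friction on the steel top is about 0.5 to 0.7: pushed more than about 20 mm above the cart top it may tip
- nest: fixed aluminium V stop, 90 degree V, walls 25 mm high, 7 mm thick, no floor. Origin: the point on the cart top where the vial's axis stands when the vial touches both faces. x axis: level, into the V, from its open mouth (which faces roughly -y, the robot's right); corner at x = 24 mm, wall ends about 27 mm either side at x = -3 mm. A fixed camera 80 mm high stands behind it, x = 45 to 113 mm
- shutter_top (a point): centre of the top of the shutter button, a black round push button 30 mm in diameter, in a steel collar 46 mm in diameter standing on a fixed grey box 80 mm (x) by 100 mm (y) by 35 mm high. Pressed straight down from above; top 57 mm above the cart top, the collar's rim 10 mm lower. Beyond it to the left (+y), at least 110 mm from the button's centre, stands a fixed beige drawer unit 100 mm high with a small vise on it (to 175 mm)
- shutter (a joint): travel of the shutter button in m: 0 up, 0.006 fully down; spring, about 5 N when fully down, comes up by itself
- can: bystander: titanium implant can lying flat, a rounded disc about 64 mm long, 48 mm wide, 9 mm high with a clear header at its +x end, loose. Origin: underside, centre of the round end
- pinblock: bystander: brass connector block 50 by 26 mm (x, y), 20 mm high, with four upright pins to 32 mm, loose. Origin: centre of its underside
- jar: bystander: short glass jar with a white cap, 32 mm in diameter, 44 mm high, loose. Origin: centre of its underside

How it is judged (in metres and radians):
On the way, in this order (a step that is already met when the one before it is completed fails the run):
1. the vial stands at rest against both faces of the V (horizontal distance between vial and nest below 0.004 m and angle between vial's own z axis and vertical below 0.06 rad and linear speed of vial below 0.01 m/s and height (world z) of vial below 0.004 m), for 0.2 s.
2. the shutter button is pressed down (value of joint shutter above 0.0045 m), for 0.1 s.
At the end, for the whole second after the job is handed in: The vial stands upright (within 0.06 rad) and still on the cart top with its axis within 4 mm of the seat in the V, the shutter button has come up again, and the can, pin block and jar are within 15 mm of where they began (all of step 1 and value of joint shutter below 0.0015 m and distance of each of can, pinblock, jar from where it was at the start of the episode below 0.015 m); the robot touches nothing.
It fails at once if the vial is tipped by more than 0.25 rad (angle between vial's own z axis and vertical above 0.25 rad).
It fails at once if the vial is lifted off the cart top by more than 8 mm (height (world z) of vial above 0.008 m).
It fails at once if the vial is gripped between the fingers instead of pushed from outside (horizontal distance between the grasp point and vial below 0.012 m and contact force between the fingers and vial above 0.5 N).
It fails at once if the shutter is pressed while the vial is not in the V (value of joint shutter above 0.003 m and horizontal distance between vial and nest above 0.006 m).
It fails at once if a bystander (can, pin block or jar) is moved by more than 15 mm (distance of any of can, pinblock, jar from where it was at the start of the episode above 0.015 m).
It also fails if it takes over 64 s, if anything falls off the work surface, if the arm or the gripper's body presses on something with over 40 N, if the wrist force passes 120 N, or if a joint passes its speed limit or range.

## Working session

There is one attempt and no reset: what is moved stays moved. The work goes in short steps, Python scripts to look and compute and a tool call to move; the robot and the scene stay as the last step left them, time stands still between calls to the robot, and variables do not carry over. Pictures are saved under pics/ and viewed, about 8 in all and at most 12, crops included, and the job is handed in when it is done.

Besides the shell and the picture viewer there is one more tool, called after "Request:" as name(argument=value, ...) on one line, values as JSON. carry_out: Moves the arm, as the interface text tells. Shift numbers are shares of 0.04 m and turn numbers shares of 4 degrees, none past 1 either way. Its arguments: {"type":"object","properties":{"commands":{"type":"array"},"grip_force":{"type":"number"}},"required":["commands"]}

```bash
mkdir -p pics; ls
cat > h.py <<'E'
import numpy as np, cv2, pickle
from plant import telemetry, cams, r
def ray(c,uv,Tcw=None):
    K=c["camera_matrix"];k1=c["k1"]
    p=cv2.undistortPoints(np.array([[uv]],float),np.array(K),np.array([k1,0,0,0.]))[0,0]
    T=np.linalg.inv(np.array(c["camera_from_world"] if Tcw is None else Tcw))
    return T[:3,3],T[:3,:3]@np.array([p[0],p[1],1])
def atz(c,uv,z,T=None):
    o,d=ray(c,uv,T); return o+d*(z-o[2])/d[2]
def proj(c,P,T=None):
    T=np.array(c["camera_from_world"] if T is None else T)
    R,_=cv2.Rodrigues(T[:3,:3])
    return cv2.projectPoints(np.array(P,float).reshape(-1,3),R,T[:3,3],np.array(c["camera_matrix"]),np.array([c["k1"],0,0,0.]))[0][:,0]
def snap(n,f):
    c=cams.capture(n); pickle.dump(c,open(f+'.pkl','wb')); return c
E
python3 - <<'E'
from h import *
print(telemetry.get_state())
ims=[]
for n in ("scene","top"):
    c=snap(n,n); cv2.imwrite(f'pics/{n}.png',cv2.resize(c["frame"][:,:,::-1],(800,600),interpolation=cv2.INTER_CUBIC)); print(c["camera_from_world"],c["camera_matrix"],c["k1"])
E
```

```text
pics
{'time_s': 0.0, 'joints': array([ 8.40025261e+01,  2.05927922e+01,  6.34240712e-01, -1.96762678e-02,
       -7.01340656e+01, -1.65081893e+01]), 'qd': array([-0.04312702, -0.03910055, -0.01157374, -0.01294506, -0.12298659,
       -0.0599972 ]), 'joint_torque': array([ 6.78605484e-04, -5.82716274e+01,  2.93046534e+01,  6.99741036e+00,
        6.82981830e-03, -1.65499409e-04]), 'tcp_pos': array([0.25821177, 0.62318703, 0.24761226]), 'eef_rot': array([ 1.79905944e+02, -8.58553677e-03, -2.25123575e+01]), 'contact_force': array([-0.12793344, -0.68962862,  0.65145292]), 'moment': array([-0.04015381, -0.03401653,  0.02001273]), 'gripper_width': 0.08751141316839195}
[[ 0.04684574  0.99877629 -0.01585539 -0.12081736]
 [ 0.54957474 -0.03902483 -0.8345326  -0.28467394]
 [-0.83413013  0.03038057 -0.55073037  1.28473952]
 [ 0.          0.          0.          1.        ]] [[374.53317632   0.         257.03590448]
 [  0.         374.53317632 192.07155783]
 [  0.           0.           1.        ]] -0.041574100790237836
[[ 0.17010412 -0.98541426  0.00483027 -0.01437741]
 [-0.96527815 -0.16761032 -0.20036185  0.62077379]
 [ 0.19824903  0.02941982 -0.97971006  0.61403868]
 [ 0.          0.          0.          1.        ]] [[350.10253682   0.         261.38881941]
 [  0.         350.10253682 194.89480456]
 [  0.           0.           1.        ]] -0.08365063873370512
```

View pics/scene.png

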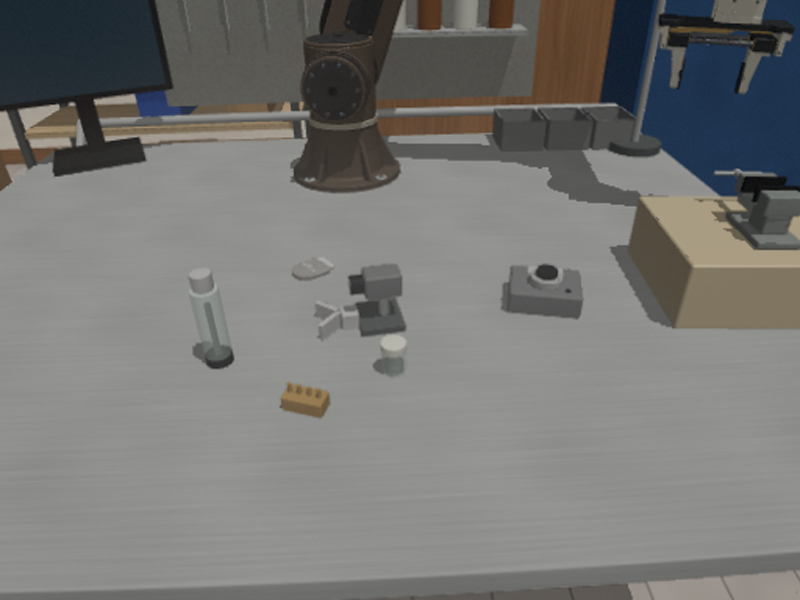

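View pics/top.png

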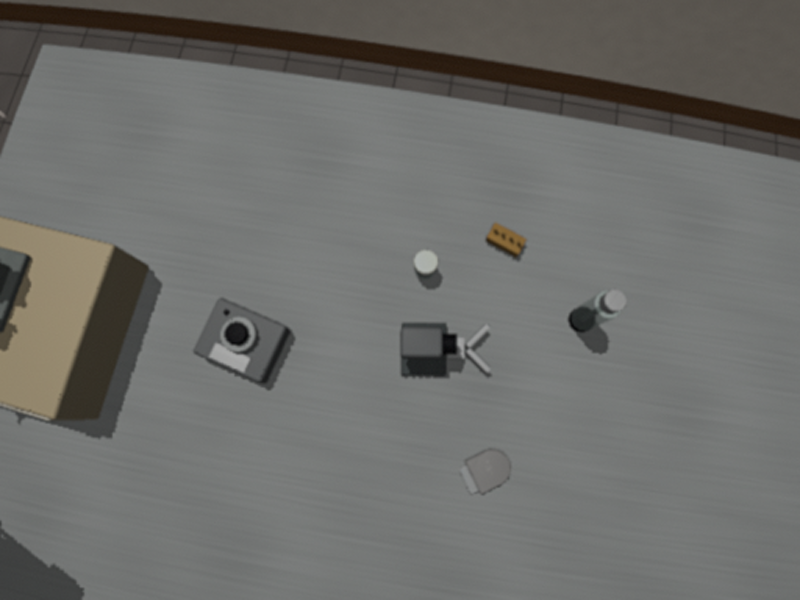

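The scene picture shows the vial's foot at about (218,360), the V at (335,317) and the button at (547,272). The top picture shows the foot at (582,320), the V's wall ends at (488,330) and (489,373), the corner near (463,349) and the button at (237,335). I'll magnify both next.

Run:
```python
from h import *
t=pickle.load(open('top.pkl','rb'));s=pickle.load(open('scene.pkl','rb'))
# crops: top cols 250-410 rows 180-250 x5 ; scene cols 115-275 rows 165-240 x5
a=cv2.resize(t["frame"][190:250,250:410,::-1],None,fx=5,fy=5,interpolation=cv2.INTER_CUBIC)
b=cv2.resize(s["frame"][182:242,115:275,::-1],None,fx=5,fy=5,interpolation=cv2.INTER_CUBIC)
cv2.imwrite('pics/zoom.png',np.vstack([a,b]))
q=0.64
for n,uv,z in [("vialfoot",(582,320),.012),("w1",(488,330),.025),("w2",(489,373),.025),("corner",(463,349),.025),("btn",(237,334),.057),("jar",(426,262),.044),("pin",(506,239),.02),("can",(488,470),.009),("camTL",(402,325),.08),("camBR",(447,375),.08)]:
    print(n,atz(t,np.array(uv)*q,z).round(4))
for n,uv,z in [("vialfoot",(218,358),.006),("vialcap",(201,274),.13),("w1",(318,307),.025),("w2",(321,333),.025),("btn",(547,270),.057),("jar",(393,343),.044),("pin",(305,397),.02)]:
    print("S",n,atz(s,np.array(uv)*q,z).round(4))
```

```text
vialfoot [ 0.6433 -0.1392  0.012 ]
w1 [ 0.6062 -0.0147  0.025 ]
w2 [ 0.5513 -0.024   0.025 ]
corner [0.5762 0.0136 0.025 ]
btn [0.542  0.2955 0.057 ]
jar [0.6772 0.0794 0.044 ]
pin [ 0.7349 -0.022   0.02  ]
can [ 0.4306 -0.043   0.009 ]
camTL [0.5847 0.0945 0.08  ]
camBR [0.535  0.0321 0.08  ]
S vialfoot [ 0.65   -0.1414  0.006 ]
S vialcap [ 0.6513 -0.1372  0.13  ]
S w1 [ 0.5716 -0.0191  0.025 ]
S w2 [ 0.6313 -0.011   0.025 ]
S btn [0.5502 0.2964 0.057 ]
S jar [0.6829 0.0794 0.044 ]
S pin [ 0.7439 -0.0217  0.02  ]
```

View pics/zoom.png

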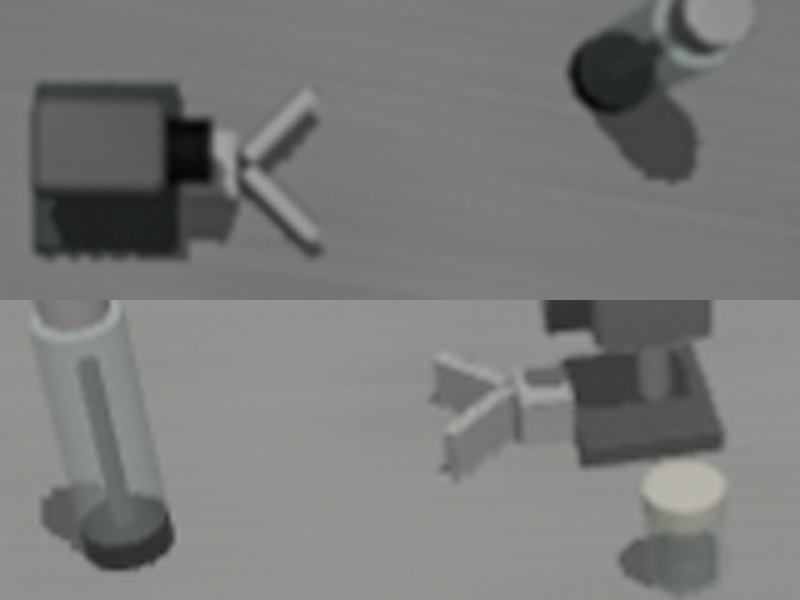

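The views give the vial at about (0.645,-0.14) and the V seat near (0.577,-0.01). The gripper body starts only about 66 mm above the fingertips and the vial is 130 mm tall, so before choosing how to push I need the body's profile seen edge-on. I'll move over the work area and turn to do that.

Request:
carry_out(commands=[0.5,-0.97,0.1,-1,1,0.5,-0.97,0.1,-1,1,0.5,-0.97,0.1,-1,1,0.5,-0.97,0.1,-1,1,0.5,-0.97,0.1,-1,1,0.5,-0.97,0.1,-1,1,0.5,-0.97,0.1,-1,1,0.5,-0.97,0.1,-1,1])

```text
time_s: 0.9
tcp_pos: [0.4187, 0.3114, 0.2806]
eef_rot: [180.0, 0.0, -54.7]
contact_force: [1.1, -0.1, 0.2]
gripper_width: 0.0289
```

Request:
carry_out(commands=[0.5,-0.97,0.1,-1,1,0.5,-0.97,0.1,-1,1,0.5,-0.97,0.1,-1,1,0.5,-0.97,0.1,-1,1,0.5,-0.97,0.1,-1,1,0.5,-0.97,0.1,-1,1,0.5,-0.97,0.1,-1,1,0.5,-0.97,0.1,-1,1])

```text
time_s: 1.7
tcp_pos: [0.5787, 0.001, 0.3125]
eef_rot: [180.0, 0.0, -86.7]
contact_force: [1.5, 0.8, 1.2]
gripper_width: 0.0005
```

Run:
```python
from h import *
st=telemetry.get_state(); c=snap("wrist","w1"); c["st"]=st; pickle.dump(c,open('w1.pkl','wb'))
print(st["time_s"],st["joints"].round(1),st["tcp_pos"],st["eef_rot"],st["gripper_width"]);print(np.array(c["mount"]).round(3),c["camera_matrix"][0])
s=snap("scene","s2")
p=proj(s,[st["tcp_pos"]])[0];print(p)
x,y=p.astype(int); x=np.clip(x,75,435);y=np.clip(y,70,310)
a=cv2.resize(s["frame"][y-70:y+70,x-65:x+65,::-1],(400,430),interpolation=cv2.INTER_CUBIC)
b=cv2.resize(c["frame"][:,:,::-1],(400,300)); b=cv2.copyMakeBorder(b,0,130,0,0,cv2.BORDER_CONSTANT)
cv2.imwrite('pics/g.png',np.hstack([a,b]))
```

```text
1.7 [ 19.4   9.5  -6.   -0.  -74.6 -16.1] [0.5787283  0.00099688 0.31252822] [ 1.79980833e+02  5.69427588e-03 -8.66710108e+01] 0.0005451963265712667
[[ 0.001 -0.964 -0.265  0.073]
 [ 1.     0.     0.001  0.   ]
 [-0.001 -0.265  0.964 -0.136]
 [ 0.     0.     0.     1.   ]] [297.21516994   0.         256.83709712]
[199.33889286  57.68975521]
```

View pics/g.png

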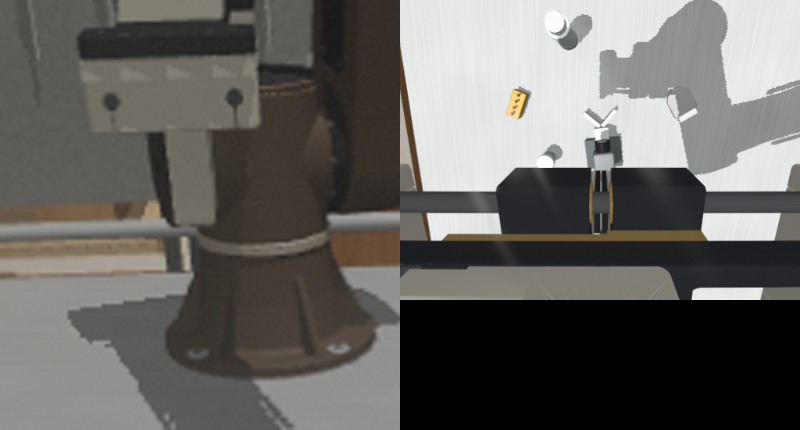

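The edge-on view (left) shows a body block about 78 mm wide overhanging the finger by about 30 mm on each side. The wrist view shows carriages sliding on rods, so the space between open fingers may be hollow. I'll open the gripper and check.

Request:
carry_out(commands=[0,0,0,0,-1,0,0,0,0,-1,0,0,0,0,-1,0,0,0,0,-1,0,0,0,0,-1,0,0,0,0,-1,0,0,0,0,-1,0,0,0,0,-1])

```text
time_s: 2.6
tcp_pos: [0.5784, 0.0029, 0.3126]
eef_rot: [-180.0, 0.0, -86.5]
contact_force: [0.5, -0.2, -0.7]
gripper_width: 0.059
```

Run:
```python
from h import *
st=telemetry.get_state(); c=snap("wrist","w2"); c["st"]=st; pickle.dump(c,open('w2.pkl','wb'))
s=pickle.load(open('scene.pkl','rb'))
a=cv2.resize(s["frame"][0:75,412:512,::-1],(400,300),interpolation=cv2.INTER_CUBIC)
s2=cams.capture("scene"); b=cv2.resize(s2["frame"][0:75,150:250,::-1],(400,300),interpolation=cv2.INTER_CUBIC)
w=cv2.resize(c["frame"][120:,:,::-1],(560,290))
w=cv2.copyMakeBorder(w,0,10,0,240,cv2.BORDER_CONSTANT)
cv2.imwrite('pics/g2.png',np.vstack([np.hstack([a,b]),w])); print(st["gripper_width"])
# where on the wrist image do tool points fall
M=np.linalg.inv(np.array(c["mount"]))
for P in [(0,0,.022),(0,.044,.022),(39,96,-44),(-39,96,-44)]:
    P=np.array(P); P=P/1000 if abs(P).max()>1 else P
    print(P,proj(c,[P],M)[0])
```

```text
0.05903286665302669
[0.    0.    0.022] [255.95335476 235.37048316]
[0.    0.044 0.022] [331.98867126 235.36405364]
[ 0.039  0.096 -0.044] [544.43697276 210.79651935]
[-0.039  0.096 -0.044] [493.82309316 393.2408724 ]
```

View pics/g2.png

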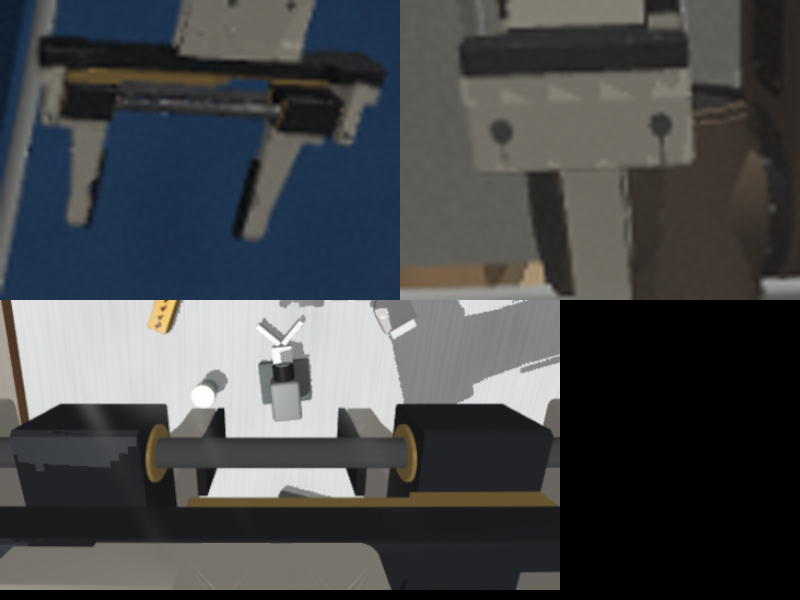

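The fingers are about 66 mm long and the body overhangs them by about 30 mm in every direction. With only yaw available, a low fingertip can't reach a 130 mm vial before the body hits it higher up.

The workable push is from outside:
- **Fork:** the two finger edges, about 20 mm apart, push the vial. Its axis then stays about 23 mm from the grasp point.
- **Anti-tip:** the gripper's underside rests lightly on the cap so the vial can't tip.

Next I need accurate positions from the wrist image.

```bash
cat >> h.py <<'E'
from scipy.spatial.transform import Rotation as Ro
def wT(c):
    T=np.eye(4);T[:3,:3]=Ro.from_euler('xyz',c["st"]["eef_rot"],degrees=True).as_matrix();T[:3,3]=c["st"]["tcp_pos"]
    return np.linalg.inv(T@np.array(c["mount"]))
E
python3 - <<'E'
from h import *
c=pickle.load(open('w1.pkl','rb'));T=wT(c)
a=cv2.resize(c["frame"][0:170,165:295,::-1],None,fx=4.5,fy=3.5,interpolation=cv2.INTER_CUBIC)
a=cv2.resize(c["frame"][0:165,160:300,::-1],None,fx=3.6,fy=3.6,interpolation=cv2.INTER_CUBIC)
cv2.imwrite('pics/w1z.png',a)
for n,P in [("vialtopcam",(.6433,-.139,.006)),("vialscene",(.65,-.1414,.006)),("capT",(.6465,-.14,.13)),("w1",(.606,-.0147,.025)),("w2",(.551,-.024,.025)),("cor",(.576,.0136,.025)),("jar",(.677,.079,.044)),("pin",(.735,-.022,.02))]:
    p=proj(c,[P],T)[0]; print(n,p.round(1),((p-[160,0])*3.6).round())
E
```

```text
vialtopcam [215.4  51.9] [199. 187.]
vialscene [210.6  49.7] [182. 179.]
capT [195.1  28.5] [126. 103.]
w1 [237.8 145.5] [280. 524.]
w2 [276.9 141.2] [421. 508.]
cor [257.7 166.2] [352. 598.]
jar [185.2 209.3] [ 91. 753.]
pin [148.1 134.7] [-43. 485.]
```

View pics/w1z.png

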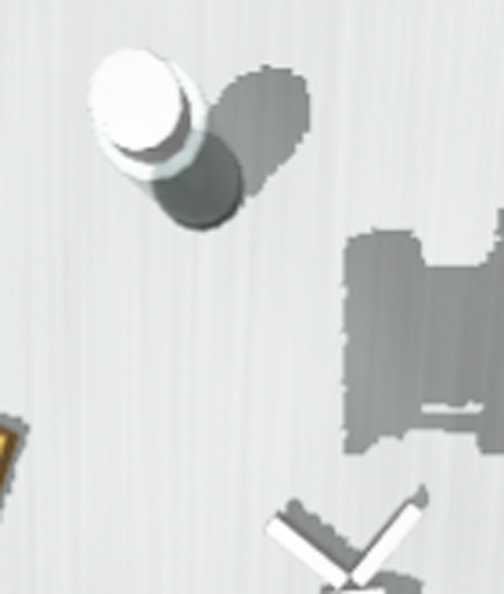

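In the zoom, the cap's centre is at (134,100) and the foot's at (199,187). The inner wall ends are at (284,499) and (409,501), and the inner corner is near (351,573).

Run:
```python
from h import *
c=pickle.load(open('w1.pkl','rb'));T=wT(c);f=lambda u,v,z:atz(c,(u/3.6+160,v/3.6),z,T)
cap=f(134,100,.13);foot=f(199,187,.006);L=f(284,499,.025);R=f(409,501,.025);C=f(351,573,.025)
print(cap,foot,L,R,C)
t=pickle.load(open('top.pkl','rb'))
g=lambda u,v,z:atz(t,(u/5+250,v/5+190),z)
# top zoom picks: wall inner ends (303,92),(310,247)?, inner corner (250,160); foot centre; cap
Lt,Rt,Ct=g(318,100,.025),g(323,240,.025),g(250,160,.025)
print("top",g(612,73,.012),g(717,15,.13),Lt,Rt,Ct)
s=pickle.load(open('scene.pkl','rb'));hh=lambda u,v,z:atz(s,(u/5+115,(v-300)/5+182),z)
print("scene foot",hh(128,540,.003))
for l,r_,cc in((L,R,C),(Lt,Rt,Ct)):
    d=(l-r_)[:2];x=np.array([-d[1],d[0]]);x/=np.linalg.norm(x);m=((l+r_)/2)[:2]
    print("gap",np.linalg.norm(d),"dir",np.degrees(np.arctan2(x[1],x[0])),"seat from ends",m+x*.003,"seat from corner",cc[:2]-x*.024)
# wrist x-cam triangulation of cap using top + wrist
o1,d1=ray(c,(134/3.6+160,100/3.6),T);o2,d2=ray(t,(717/5+250,15/5+190))
A=np.c_[d1,-d2];k=np.linalg.lstsq(A,o2-o1,rcond=None)[0];print("tri cap",o1+k[0]*d1,o2+k[1]*d2)
o1,d1=ray(c,(237/3.6+160,334/5*0+ 0),T)
```

```text
[ 0.64443356 -0.14074674  0.13      ] [ 0.64345555 -0.13890069  0.006     ] [ 0.60493642 -0.02452216  0.025     ] [ 0.55580275 -0.02661867  0.025     ] [0.57689057 0.00331888 0.025     ]
top [ 0.64372162 -0.13899002  0.012     ] [ 0.64375382 -0.1392007   0.13      ] [ 0.60907021 -0.01696589  0.025     ] [ 0.55323649 -0.02703869  0.025     ] [0.58014236 0.00668266 0.025     ]
scene foot [ 0.64909569 -0.13999263  0.003     ]
gap 0.04917837783740599 dir 92.4433104203804 seat from ends [ 0.58024169 -0.02257314] seat from corner [ 0.57791372 -0.0206593 ]
gap 0.05673504120088535 dir 100.2265578220934 seat from ends [ 0.58062072 -0.01904995] seat from corner [ 0.58440334 -0.01693606]
tri cap [ 0.64648743 -0.14304848  0.11941083] [ 0.64666118 -0.14294563  0.11942218]
```

Three measurements agree: the vial is at about (0.644,-0.1395), the seat near (0.580,-0.020), and the push heading is 118°. I'll go behind the vial at yaw -62° with a 20 mm fork gap, staying above the cap.

Request:
carry_out(commands=[0.28,-0.59,-0.4,0.875,0.55,0.28,-0.59,-0.4,0.875,0.55,0.28,-0.59,-0.4,0.875,0.55,0.28,-0.59,-0.4,0.875,0.55,0.28,-0.59,-0.4,0.875,0.55,0.28,-0.59,-0.4,0.875,0.55,0.28,-0.59,-0.4,0.875,0.55,0,0,0,0,0.55])

```text
time_s: 3.5
tcp_pos: [0.6562, -0.1649, 0.1969]
eef_rot: [179.8, 0.1, -62.1]
contact_force: [-0.8, 0.1, -1.0]
gripper_width: 0.0204
```

Request:
carry_out(commands=[0,0,-0.5,0,0.55,0,0,-0.5,0,0.55,0,0,-0.5,0,0.55,0,0,-0.5,0,0.55,0,0,0,0,0.55,0,0,0,0,0.55])

```text
time_s: 4.1
tcp_pos: [0.657, -0.1623, 0.1211]
eef_rot: [180.0, -0.0, -62.0]
contact_force: [0.5, -0.1, 0.5]
gripper_width: 0.0199
```

Run:
```python
from h import *
st=telemetry.get_state(); print(st["tcp_pos"],st["eef_rot"],st["contact_force"],st["gripper_width"])
s=snap("scene","s3");t=snap("top","t3");c=cams.capture("wrist")
A=lambda f,r,cc:cv2.resize(f[r[0]:r[1],cc[0]:cc[1],::-1],(400,300),interpolation=cv2.INTER_CUBIC)
w=cv2.resize(c["frame"][:,:,::-1],(400,300))
cv2.imwrite('pics/app.png',np.vstack([np.hstack([A(s["frame"],(125,245),(60,220)),A(t["frame"],(150,270),(300,460))]),np.hstack([w,w*0])]))
```

```text
[ 0.65697303 -0.1623222   0.12105338] [ 1.79978954e+02 -1.43442308e-02 -6.19950304e+01] [ 0.51568097 -0.14827731  0.50347236] 0.01988032659300815
```

View pics/app.png

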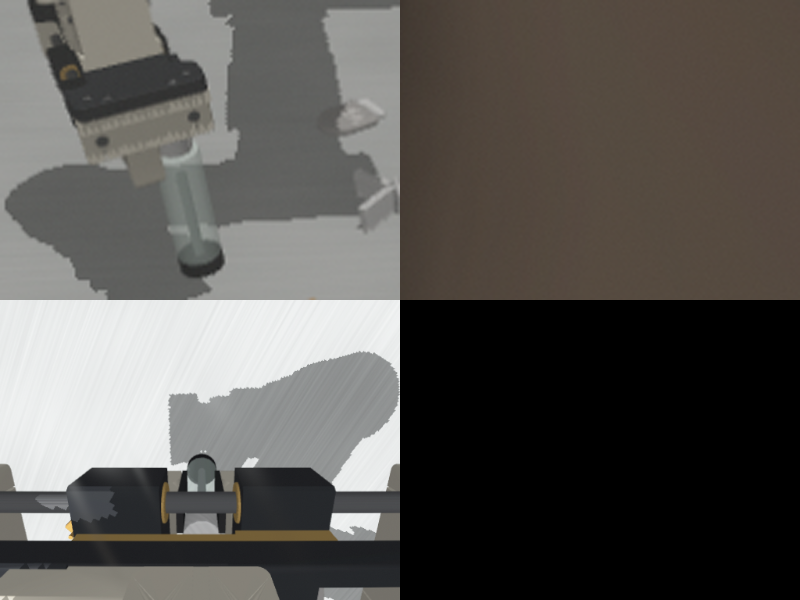

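The wrist image shows the vial centred in front of the fork, with its foot at (202,468), and the scene image shows the body just above the cap. I'm lowering until the body touches the cap.

Request:
carry_out(commands=[0,0,-0.35,0,0.55,0,0,-0.35,0,0.55,0,0,0,0,0.55,0,0,0,0,0.55])

```text
time_s: 4.65
tcp_pos: [0.6563, -0.1625, 0.0917]
eef_rot: [179.9, 0.0, -62.0]
contact_force: [0.9, 0.0, 0.8]
gripper_width: 0.0199
```

Request:
carry_out(commands=[0,0,-0.05,0,0.55,0,0,0,0,0.55,0,0,0,0,0.55])

```text
time_s: 4.95
tcp_pos: [0.6569, -0.1624, 0.0908]
eef_rot: [-180.0, -0.0, -62.0]
contact_force: [0.6, 0.1, 0.2]
gripper_width: 0.0198
```

Request:
carry_out(commands=[0,0,-0.05,0,0.55,0,0,0,0,0.55,0,0,0,0,0.55])

```text
time_s: 5.25
tcp_pos: [0.6568, -0.1624, 0.0886]
eef_rot: [-180.0, 0.0, -62.0]
contact_force: [-0.5, -0.2, 0.5]
gripper_width: 0.0199
```

Request:
carry_out(commands=[0,0,-0.03,0,0.55,0,0,0,0,0.55,0,0,0,0,0.55])

```text
time_s: 5.55
tcp_pos: [0.6568, -0.1624, 0.0873]
eef_rot: [180.0, 0.0, -62.0]
contact_force: [-0.3, 0.4, 0.5]
gripper_width: 0.0194
```

Request:
carry_out(commands=[0,0,-0.03,0,0.55,0,0,0,0,0.55,0,0,0,0,0.55])

```text
time_s: 5.85
tcp_pos: [0.6568, -0.1624, 0.0861]
eef_rot: [180.0, 0.0, -62.0]
contact_force: [-0.0, -0.3, -0.5]
gripper_width: 0.0197
```

Request:
carry_out(commands=[0,0,-0.02,0,0.55,0,0,0,0,0.55,0,0,0,0,0.55])

```text
time_s: 6.15
tcp_pos: [0.6568, -0.1624, 0.0854]
eef_rot: [180.0, 0.0, -62.0]
contact_force: [0.3, 0.6, -0.3]
gripper_width: 0.0196
```

Request:
carry_out(commands=[0,0,-0.02,0,0.55,0,0,0,0,0.55,0,0,0,0,0.55])

```text
time_s: 6.45
tcp_pos: [0.6568, -0.1624, 0.0845]
eef_rot: [180.0, 0.0, -62.0]
contact_force: [-0.1, -1.0, 0.7]
gripper_width: 0.0195
```

Request:
carry_out(commands=[0,0,-0.02,0,0.55,0,0,0,0,0.55,0,0,0,0,0.55])

```text
time_s: 6.75
tcp_pos: [0.6568, -0.1624, 0.0837]
eef_rot: [180.0, 0.0, -62.0]
contact_force: [0.6, -0.5, 1.3]
gripper_width: 0.0194
```

Request:
carry_out(commands=[0,0,-0.02,0,0.55,0,0,0,0,0.55,0,0,0,0,0.55])

```text
time_s: 7.05
tcp_pos: [0.6568, -0.1624, 0.0829]
eef_rot: [180.0, 0.0, -62.0]
contact_force: [0.5, 0.4, -0.2]
gripper_width: 0.0195
```

Request:
carry_out(commands=[0,0,-0.02,0,0.55,0,0,0,0,0.55,0,0,0,0,0.55])

```text
time_s: 7.35
tcp_pos: [0.6568, -0.1624, 0.0821]
eef_rot: [180.0, 0.0, -62.0]
contact_force: [-0.1, 0.3, 0.8]
gripper_width: 0.0199
```

There's no contact even 4 mm below the expected height, so the cap is slipping between the carriages. I'll raise, close the fingers so the carriages cover the cap, and come down again.

Request:
carry_out(commands=[0,0,0.3,0,0.55,0,0,0,0,1,0,0,0,0,1,0,0,0,0,1,0,0,0,0,1,0,0,0,0,1], grip_force=10)

```text
time_s: 7.95
tcp_pos: [0.6567, -0.1625, 0.094]
eef_rot: [180.0, 0.0, -62.0]
contact_force: [-0.2, -0.2, -0.7]
gripper_width: 0.0001
```

Request:
carry_out(commands=[0,0,-0.15,0,1,0,0,0,0,1,0,0,0,0,1])

```text
time_s: 8.25
tcp_pos: [0.6565, -0.1624, 0.0876]
eef_rot: [180.0, 0.0, -62.0]
contact_force: [0.4, -1.6, -0.9]
gripper_width: 0.0003
```

Request:
carry_out(commands=[0,0,-0.03,0,1,0,0,0,0,1,0,0,0,0,1])

```text
time_s: 8.55
tcp_pos: [0.6568, -0.1624, 0.087]
eef_rot: [180.0, 0.0, -62.0]
contact_force: [0.8, -0.2, -0.3]
gripper_width: 0.0006
```

Request:
carry_out(commands=[0,0,-0.02,0,1,0,0,0,0,1,0,0,0,0,1])

```text
time_s: 8.85
tcp_pos: [0.6568, -0.1624, 0.0862]
eef_rot: [-180.0, -0.0, -62.0]
contact_force: [0.2, -0.4, 0.1]
gripper_width: 0.0006
```

Request:
carry_out(commands=[0,0,-0.02,0,1,0,0,0,0,1,0,0,0,0,1])

```text
time_s: 9.15
tcp_pos: [0.6568, -0.1624, 0.0853]
eef_rot: [180.0, 0.0, -62.0]
contact_force: [-0.1, -0.2, 0.6]
gripper_width: 0.0005
```

Request:
carry_out(commands=[0,0,-0.02,0,1,0,0,0,0,1,0,0,0,0,1])

```text
time_s: 9.45
tcp_pos: [0.6567, -0.1624, 0.0845]
eef_rot: [180.0, 0.0, -62.0]
contact_force: [0.0, -0.7, -0.2]
gripper_width: 0.0003
```

Request:
carry_out(commands=[0,0,-0.02,0,1,0,0,0,0,1,0,0,0,0,1])

```text
time_s: 9.75
tcp_pos: [0.6568, -0.1624, 0.0837]
eef_rot: [180.0, 0.0, -62.0]
contact_force: [-0.4, -0.4, -0.6]
gripper_width: 0.0003
```

Request:
carry_out(commands=[0,0,-0.02,0,1,0,0,0,0,1,0,0,0,0,1])

```text
time_s: 10.05
tcp_pos: [0.657, -0.1625, 0.0832]
eef_rot: [-180.0, -0.0, -62.0]
contact_force: [0.8, -0.9, 1.5]
gripper_width: 0.0002
```

Request:
carry_out(commands=[0,0,-0.02,0,1,0,0,0,0,1,0,0,0,0,1])

```text
time_s: 10.35
tcp_pos: [0.6575, -0.1626, 0.0831]
eef_rot: [-179.9, -0.1, -62.0]
contact_force: [0.5, -0.2, 4.8]
gripper_width: 0.0005
```

Run:
```python
from h import *
st=telemetry.get_state(); print(st["tcp_pos"],st["contact_force"],st["time_s"])
s=snap("scene","s4");c=snap("wrist","w4")
A=lambda f,r,cc:cv2.resize(f[r[0]:r[1],cc[0]:cc[1],::-1],(400,300),interpolation=cv2.INTER_CUBIC)
cv2.imwrite('pics/low.png',np.hstack([cv2.resize(s["frame"][140:240,75:195,::-1],(480,400),interpolation=cv2.INTER_CUBIC),cv2.copyMakeBorder(A(c["frame"],(190,310),(176,336)),0,100,0,0,cv2.BORDER_CONSTANT)[:, :320]]))
```

```text
[ 0.65750157 -0.16262724  0.08306212] [ 0.4819261  -0.23155752  4.75976533] 10.35
```

View pics/low.png

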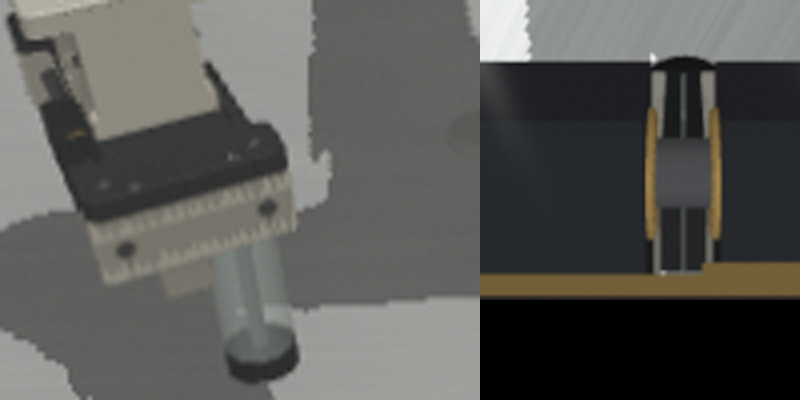

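The body touched the cap at TCP z of about 0.083 with about 5 N, and the vial stands upright in the scene crop. I'll add a little downward load and try a short push.

Request:
carry_out(commands=[0,0,-0.02,0,1,-0.024,0.044,0,0,1,-0.024,0.044,0,0,1,-0.024,0.044,0,0,1,-0.024,0.044,0,0,1,0,0,0,0,1])

```text
time_s: 11.05
tcp_pos: [0.6547, -0.1561, 0.0833]
eef_rot: [-179.8, -0.2, -62.0]
contact_force: [1.2, -3.2, 7.6]
gripper_width: 0.0004
```

Run:
```python
from h import *
st=telemetry.get_state(); print(st["tcp_pos"],st["contact_force"],st["eef_rot"],st["time_s"])
s=snap("scene","s5")
cv2.imwrite('pics/push1.png',cv2.resize(s["frame"][140:240,75:195,::-1],(480,400),interpolation=cv2.INTER_CUBIC))
```

```text
[ 0.65473942 -0.15606885  0.08326903] [ 1.24420854 -3.15804368  7.59058268] [-1.79828271e+02 -1.78233665e-01 -6.19593818e+01] 11.05
```

View pics/push1.png

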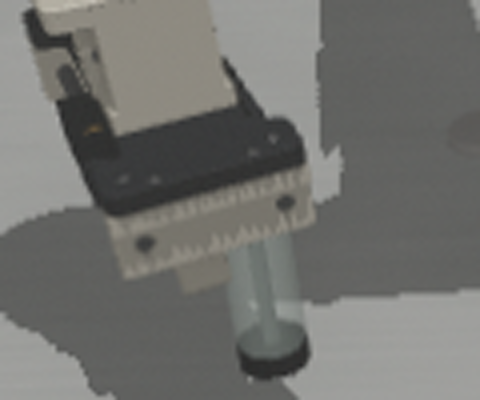

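The foot moved about 7 mm with the tool, from (262,360) to (273,355), and the vial is still upright. Horizontal force is 3.4 N and vertical 7.6 N. Continuing.

Request:
carry_out(commands=[-0.048,0.088,0,0,1,-0.048,0.088,0,0,1,-0.048,0.088,0,0,1,-0.048,0.088,0,0,1,-0.048,0.088,0,0,1])

```text
time_s: 11.6
tcp_pos: [0.6453, -0.1385, 0.0833]
eef_rot: [-179.8, -0.2, -62.0]
contact_force: [1.0, -4.4, 8.9]
gripper_width: 0.0004
```

Request:
carry_out(commands=[-0.048,0.088,0,0,1,-0.048,0.088,0,0,1,-0.048,0.088,0,0,1,-0.048,0.088,0,0,1,-0.048,0.088,0,0,1])

```text
time_s: 12.1
tcp_pos: [0.6357, -0.1209, 0.0833]
eef_rot: [-179.8, -0.2, -62.0]
contact_force: [2.1, -4.2, 7.5]
gripper_width: 0.0004
```

```bash
cat >> h.py <<'E'
def foot(s,guess):
    """black foot's centre in the scene picture, near a guessed world point: dark blob's lower part"""
    p=proj(s,[guess])[0].astype(int); x0,y0=p-[22,14]
    f=cv2.cvtColor(s["frame"],cv2.COLOR_RGB2GRAY)[y0:y0+30,x0:x0+44]
    m=(f<60).astype(np.uint8); n,l,st,ce=cv2.connectedComponentsWithStats(m)
    k=1+np.argmax(st[1:,4]); x,y,w,h,a=st[k]
    return p,(x0+x+w/2-.5,y0+y+h-1),w,h,a
E
python3 - <<'E'
from h import *
st=telemetry.get_state(); print(st["tcp_pos"],st["contact_force"],st["eef_rot"],st["time_s"])
s=snap("scene","s6")
for n in("scene","s5"): print(foot(pickle.load(open(n+'.pkl','rb')),(.644 if n=="scene" else .641,-.139,.006)))
g=st["tcp_pos"]+np.array([-.0125,.0234,0]);g[2]=.006;print(g,foot(s,g))
E
```

```text
[ 0.63574447 -0.12085861  0.08330124] [ 2.05858744 -4.19913565  7.49710921] [-179.80635394   -0.18186984  -61.96324546] 12.1
(array([141, 227]), (np.float64(140.0), np.int64(235)), np.int32(17), np.int32(10), np.int32(69))
(array([141, 226]), (np.float64(143.0), np.int64(234)), np.int32(17), np.int32(9), np.int32(75))
[ 0.62324447 -0.09745861  0.006     ] (array([163, 219]), (np.float64(162.0), np.int64(227)), np.int32(17), np.int32(8), np.int32(66))
```

The foot is tracking where expected. Remaining travel is about 89 mm, so I'll do 72 mm now and approach slowly after that.

Request:
carry_out(commands=[-0.049,0.087,0,0,1,-0.049,0.087,0,0,1,-0.049,0.087,0,0,1,-0.049,0.087,0,0,1,-0.049,0.087,0,0,1,-0.049,0.087,0,0,1])

```text
time_s: 12.75
tcp_pos: [0.624, -0.0999, 0.0833]
eef_rot: [-179.8, -0.2, -62.0]
contact_force: [2.4, -4.9, 8.2]
gripper_width: 0.0004
```

Request:
carry_out(commands=[-0.049,0.087,0,0,1,-0.049,0.087,0,0,1,-0.049,0.087,0,0,1,-0.049,0.087,0,0,1,-0.049,0.087,0,0,1,-0.049,0.087,0,0,1])

```text
time_s: 13.35
tcp_pos: [0.6123, -0.079, 0.0832]
eef_rot: [-179.8, -0.2, -62.0]
contact_force: [2.2, -4.4, 8.2]
gripper_width: 0.0006
```

Request:
carry_out(commands=[-0.049,0.087,0,0,1,-0.049,0.087,0,0,1,-0.049,0.087,0,0,1,-0.049,0.087,0,0,1,-0.049,0.087,0,0,1])

```text
time_s: 13.85
tcp_pos: [0.6025, -0.0615, 0.0832]
eef_rot: [-179.8, -0.2, -62.0]
contact_force: [3.1, -4.7, 9.0]
gripper_width: 0.0005
```

Run:
```python
from h import *
st=telemetry.get_state(); print(st["tcp_pos"],st["contact_force"],st["eef_rot"],st["time_s"])
s=snap("scene","s7");c=snap("wrist","w7")
g=st["tcp_pos"]+np.array([-.0125,.0234,0]);g[2]=.006;print(g,foot(s,g))
b=cv2.resize(s["frame"][130:230,140:270,::-1],(780,600),interpolation=cv2.INTER_CUBIC)
cv2.imwrite('pics/near.png',b)
```

```text
[ 0.60250523 -0.06148257  0.08324912] [ 3.09280809 -4.65553649  8.97455756] [-1.79794771e+02 -1.61037608e-01 -6.19545803e+01] 13.85
[ 0.59000523 -0.03808257  0.006     ] (array([194, 209]), (np.float64(193.0), np.int64(216)), np.int32(15), np.int32(7), np.int32(60))
```

View pics/near.png

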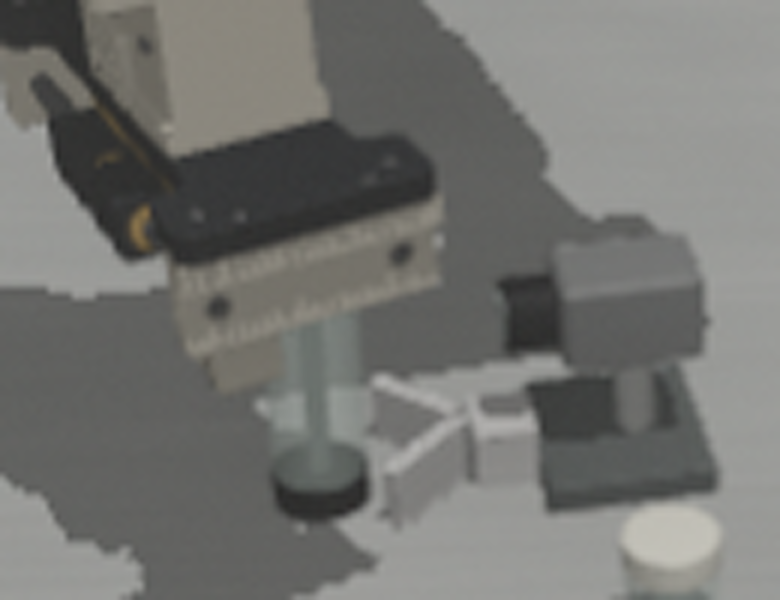

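The foot is centred at (320,490), about 20 mm short of the seat, and enters the V on the near wall's side as planned. Now the slow final approach.

Request:
carry_out(commands=[-0.025,0.043,0,0,1,-0.025,0.043,0,0,1,-0.025,0.043,0,0,1,-0.025,0.043,0,0,1,-0.025,0.043,0,0,1])

```text
time_s: 14.45
tcp_pos: [0.5976, -0.0529, 0.0832]
eef_rot: [-179.8, -0.2, -62.0]
contact_force: [1.9, -4.1, 8.5]
gripper_width: 0.0007
```

Request:
carry_out(commands=[-0.025,0.043,0,0,1,-0.025,0.043,0,0,1,0,0,0,0,1])

```text
time_s: 14.75
tcp_pos: [0.5954, -0.0493, 0.0832]
eef_rot: [-179.8, -0.1, -61.9]
contact_force: [1.7, -3.5, 8.2]
gripper_width: 0.0002
```

Request:
carry_out(commands=[-0.025,0.043,0,0,1,0,0,0,0,1])

```text
time_s: 14.95
tcp_pos: [0.5945, -0.0476, 0.0832]
eef_rot: [-179.8, -0.1, -62.0]
contact_force: [2.4, -3.9, 9.1]
gripper_width: 0.0005
```

Request:
carry_out(commands=[-0.025,0.043,0,0,1,0,0,0,0,1])

```text
time_s: 15.15
tcp_pos: [0.5935, -0.0459, 0.0832]
eef_rot: [-179.8, -0.1, -62.0]
contact_force: [3.0, -4.3, 8.7]
gripper_width: 0.001
```

Request:
carry_out(commands=[-0.013,0.022,0,0,1,0,0,0,0,1])

```text
time_s: 15.35
tcp_pos: [0.593, -0.0451, 0.0832]
eef_rot: [-179.8, -0.2, -62.0]
contact_force: [2.1, -4.2, 8.4]
gripper_width: 0.0004
```

Request:
carry_out(commands=[-0.013,0.022,0,0,1,0,0,0,0,1])

```text
time_s: 15.55
tcp_pos: [0.5925, -0.0442, 0.0832]
eef_rot: [-179.8, -0.1, -62.0]
contact_force: [1.6, -3.2, 8.0]
gripper_width: 0.0004
```

Request:
carry_out(commands=[-0.013,0.022,0,0,1,0,0,0,0,1])

```text
time_s: 15.75
tcp_pos: [0.5921, -0.0434, 0.0832]
eef_rot: [-179.8, -0.2, -61.9]
contact_force: [2.5, -5.7, 8.9]
gripper_width: 0.0003
```

Request:
carry_out(commands=[-0.01,0.023,0,0,1,0,0,0,0,1])

```text
time_s: 15.95
tcp_pos: [0.5921, -0.0427, 0.0834]
eef_rot: [-179.8, -0.2, -61.9]
contact_force: [3.3, -7.1, 9.2]
gripper_width: 0.0004
```

Request:
carry_out(commands=[-0.01,0.023,0,0,1,0,0,0,0,1])

```text
time_s: 16.15
tcp_pos: [0.5921, -0.0418, 0.0836]
eef_rot: [-179.7, -0.2, -61.9]
contact_force: [3.3, -6.7, 8.9]
gripper_width: 0.0005
```

Run:
```python
from h import *
st=telemetry.get_state(); print(st["tcp_pos"],st["contact_force"],st["time_s"])
s=snap("scene","s8")
for n in ("s7","s8"):
    c=pickle.load(open(n+'.pkl','rb'))
    print(foot(c,(.58,-.02,.006) if n=="s8" else (.59,-.038,.006)))
s0=pickle.load(open("scene.pkl","rb"))
print(proj(s,[(.580,-.020,0),(.580,-.020,.012),(.5795,-.0185,.006)]))
a=cv2.resize(s["frame"][150:225,165:265,::-1],(600,450),interpolation=cv2.INTER_CUBIC)
cv2.imwrite('pics/seat.png',a)
```

```text
[ 0.59208639 -0.04182709  0.08361939] [ 3.329073   -6.69462469  8.8572037 ] 16.15
(array([194, 209]), (np.float64(193.0), np.int64(216)), np.int32(15), np.int32(7), np.int32(60))
(array([203, 206]), (np.float64(199.0), np.int64(212)), np.int32(9), np.int32(6), np.int32(35))
[[203.91283456 208.36998331]
 [203.37967985 203.78481779]
 [204.36894729 205.92275582]]
```

View pics/seat.png

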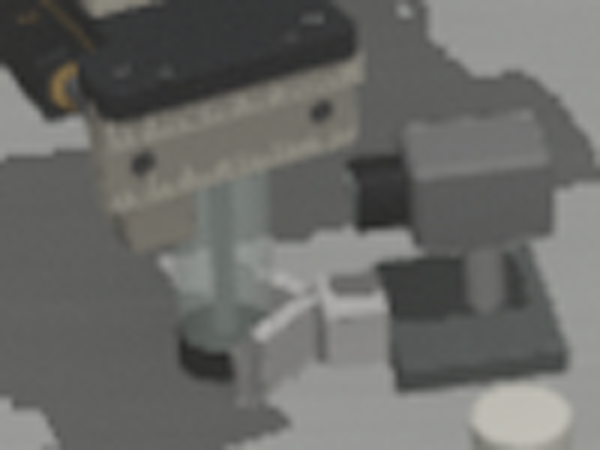

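The foot now sits in the V, with its left edge at (180,345), where a seated vial's edge should be. Push force rose to 7.5 N and the TCP rose 0.4 mm, so it is against the stop and starting to lean slightly. I'll relax about 1 mm, unload the cap, back away, and check from the top camera.

Request:
carry_out(commands=[0.005,-0.03,0,0,1,0,0,0.02,0,1,0,0,0.02,0,1,0,0,0.03,0,1,0,0,0.03,0,1,0,0,0,0,1])

```text
time_s: 16.8
tcp_pos: [0.5885, -0.0421, 0.0849]
eef_rot: [179.9, 0.0, -62.0]
contact_force: [1.3, -0.8, 1.2]
gripper_width: 0.0008
```

Request:
carry_out(commands=[0.024,-0.044,0.02,0,1,0.048,-0.088,0.02,0,1,0.1,-0.18,0,0,1,0.2,-0.36,0,0,1,0.2,-0.36,0.1,0,1,0,0,0.8,0,1,0,0,0.9,0,1,0,0,0.9,0,1])

```text
time_s: 17.6
tcp_pos: [0.6124, -0.0852, 0.1961]
eef_rot: [179.9, 0.0, -62.1]
contact_force: [1.4, -0.4, 0.6]
gripper_width: 0.0004
```

Request:
carry_out(commands=[-0.3,-0.9,0.5,0,1,-0.3,-0.9,0.3,0,1,-0.3,-0.9,0,0,1,-0.3,-0.9,0,0,1,0,-0.9,0,0,1,0,0,0,0,1])

```text
time_s: 18.2
tcp_pos: [0.5634, -0.2685, 0.2271]
eef_rot: [180.0, -0.0, -62.3]
contact_force: [-0.3, -0.6, -0.4]
gripper_width: 0.001
```

Run:
```python
from h import *
st=telemetry.get_state(); print(st["tcp_pos"],st["contact_force"],st["time_s"],st["joints"].round(0))
s=snap("scene","s9");t=snap("top","t9");t0=pickle.load(open("top.pkl","rb"))
print(proj(t,[(.580,-.020,.012),(.580,-.020,.13)]), proj(s,[(.58,-.02,.006),(.58,-.02,.13)]))
R=lambda f,r,c:cv2.resize(f[r[0]:r[1],c[0]:c[1],::-1],(400,300),interpolation=cv2.INTER_CUBIC)
cv2.imwrite('pics/fin.png',np.vstack([np.hstack([R(t["frame"],(195,255),(270,350)),R(s["frame"],(165,225),(180,260))]),np.hstack([R(t["frame"],(0,384),(0,512)),R(s["frame"],(0,384),(0,512))])]))
```

```text
[ 0.5634146  -0.26848317  0.2271213 ] [-0.29777369 -0.62326332 -0.41706679] 18.2 [ -8.  17.  -8.   0. -66.  35.]
[[312.09633074 225.04190987]
 [322.15061868 217.09122427]] [[203.6472807  206.08695187]
 [197.66841747 154.28582468]]
```

View pics/fin.png

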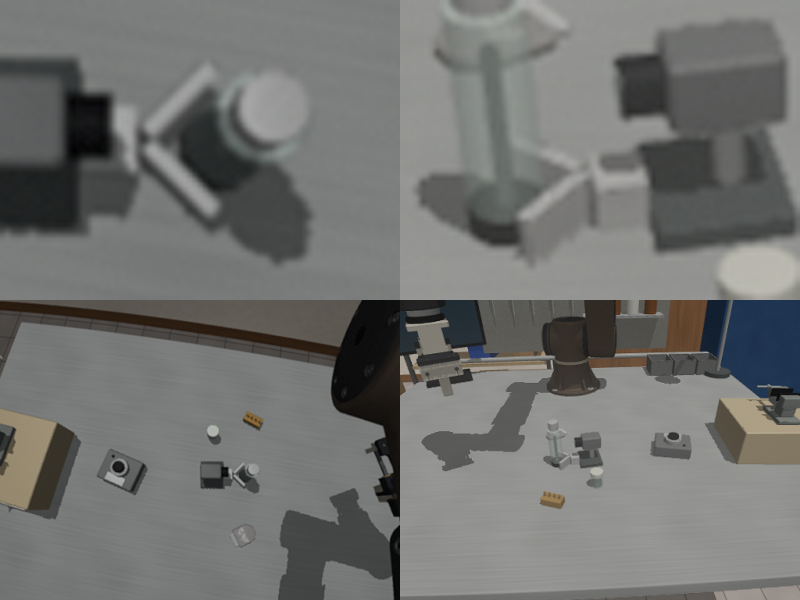

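The vial stands upright in the V, the bystanders look untouched, and the shutter is clear. The cap in the top crop, at (273,107), might be 3 mm short of full seating, so I'll measure it numerically against the wall lines.

Run:
```python
from h import *
t0=pickle.load(open("top.pkl","rb"));t9=pickle.load(open("t9.pkl","rb"))
g=lambda c:cv2.cvtColor(c["frame"],cv2.COLOR_RGB2GRAY)
def up(c,x0,y0,w,h): return cv2.resize(g(c)[y0:y0+h,x0:x0+w],None,fx=8,fy=8,interpolation=cv2.INTER_CUBIC)
px=lambda u,v,x0,y0:((u+.5)/8-.5+x0,(v+.5)/8-.5+y0)
# walls: ridges of brightness in t0, column ranges
pts={}
x0,y0,w,h=297,203,22,42
a=up(t0,x0,y0,w,h).astype(float); print("wall max",a.max(), "bg",np.median(a))
mid=(222.3-y0)*8
for k,sl in (("up",slice(0,int(mid)-16)),("lo",slice(int(mid)+16,None))):
    P=[]
    for u in range(60,int(w*8)-44,4):
        col=np.clip(a[sl,u]-np.median(a)-18,0,None)
        if col.sum()>50:
            v=(col*np.arange(len(col))).sum()/col.sum()+(sl.start or 0)
            P.append(atz(t0,px(u,v,x0,y0),.025)[:2])
    P=np.array(P);vx,vy,cx,cy=cv2.fitLine(P.astype(np.float32),cv2.DIST_HUBER,0,.01,.01).ravel()
    pts[k]=(np.array([vx,vy]),np.array([cx,cy])); print(k,len(P),np.degrees(np.arctan2(vy,vx)),cx,cy,"res",np.abs((P-[cx,cy])@[-vy,vx]).max())
A=[];b=[]
for k,(d,c0) in pts.items():
    n=np.array([-d[1],d[0]]);
    if n[1]>0:n=-n          # inward: toward -y
    A.append(n);b.append(n@c0+.0205)
seat=np.linalg.solve(A,b);print("seat(top)",seat)
for nm,c,(X,Y) in(("t0",t0,(393,193)),("t9",t9,(324,216))):
    x1,y1=X-10,Y-10;a=up(c,x1,y1,20,20);m=(a>135).astype(np.uint8)
    for th in(130,145):
        n,l,s,ce=cv2.connectedComponentsWithStats((a>th).astype(np.uint8));k=l[80,80]
        (cx,cy),r=cv2.minEnclosingCircle(cv2.findContours((l==k).astype(np.uint8),0,2)[0][0])
        p=px(*ce[k],x1,y1);print(nm,th,s[k,4],"r",r/8,p,atz(c,p,.13)[:2])
    # dark foot
x=atz(t9,(324.6,216.4),.13);print("cap by eye",x)
```

```text
wall max 158.0 bg 120.0
up 17 -37.06137 0.6025936 -0.005481668 res 0.0020464267197433904
lo 17 54.351852 0.5625908 -0.011969814 res 0.0006321516807652777
seat(top) [ 0.58407664 -0.01718655]
t0 130 8503 r 6.976264953613281 (np.float64(393.60317681994593), np.float64(191.53087880747972)) [ 0.64646462 -0.13931432]
t0 145 23941 r 14.053759574890137 (np.float64(392.6674507121674), np.float64(192.51526408671316)) [ 0.64439901 -0.13781013]
t9 130 11393 r 9.097671508789062 (np.float64(323.7330213727728), np.float64(215.13452887738086)) [ 0.58383419 -0.0222373 ]
t9 145 8200 r 7.372799396514893 (np.float64(323.9493140243902), np.float64(215.7371493902439)) [ 0.58285856 -0.02275011]
cap by eye [ 0.581907   -0.02401923  0.13      ]
```

The numbers show the vial against the far wall and about 5 mm short along the V's axis: the cap is near (0.583,-0.023) and the seat near (0.584,-0.017). I'll push again along the V's axis at heading 97° (yaw -83°), again with the cap held down.

Request:
carry_out(commands=[0.09,0.9,-0.11,-0.87,1,0.09,0.9,-0.11,-0.87,1,0.09,0.9,-0.11,-0.87,1,0.09,0.9,-0.11,-0.87,1,0.09,0.9,-0.11,-0.87,1,0.09,0.9,-0.11,-0.87,1,0,0,0,0,1,0,0,0,0,1])

```text
time_s: 19.1
tcp_pos: [0.5859, -0.0462, 0.2007]
eef_rot: [180.0, -0.0, -82.7]
contact_force: [0.2, -0.6, 0.3]
gripper_width: 0.0004
```

Run:
```python
from h import *
st=telemetry.get_state(); print(st["tcp_pos"],st["eef_rot"]);c=cams.capture("wrist");c["st"]=st;T=wT(c);pickle.dump(c,open('w10.pkl','wb'))
print(proj(c,[(.583,-.023,.13),(.584,-.017,.13),(.583,-.023,.006)],T))
```

```text
[ 0.58591136 -0.04622568  0.20066817] [ 1.79992846e+02 -4.86056830e-04 -8.27030001e+01]
[[255.91150005 236.66528834]
 [253.61290841 243.68951765]
 [256.16097043 191.06600288]]
```

Request:
carry_out(commands=[0,-0.13,0,0,1,0,0,-0.85,0,1,0,0,-0.85,0,1,0,0,-0.85,0,1,0,0,0,0,1,0,0,0,0,1])

```text
time_s: 19.75
tcp_pos: [0.5859, -0.0539, 0.099]
eef_rot: [179.9, -0.0, -82.9]
contact_force: [0.1, 0.0, 1.4]
gripper_width: 0.0004
```

Request:
carry_out(commands=[0,0,-0.2,0,1,0,0,-0.08,0,1,0,0,0,0,1,0,0,0,0,1])

```text
time_s: 20.15
tcp_pos: [0.586, -0.0527, 0.088]
eef_rot: [-179.9, -0.0, -82.9]
contact_force: [-0.5, 0.5, -0.2]
gripper_width: 0.0002
```

Request:
carry_out(commands=[0,0,-0.03,0,1,0,0,0,0,1,0,0,0,0,1])

```text
time_s: 20.45
tcp_pos: [0.5858, -0.0527, 0.0863]
eef_rot: [-180.0, 0.0, -82.9]
contact_force: [-0.1, 0.8, 0.6]
gripper_width: 0.0005
```

Request:
carry_out(commands=[0,0,-0.03,0,1,0,0,0,0,1,0,0,0,0,1])

```text
time_s: 20.75
tcp_pos: [0.5857, -0.0528, 0.0849]
eef_rot: [180.0, -0.0, -82.9]
contact_force: [-0.2, -0.3, 0.4]
gripper_width: 0.0009
```

Request:
carry_out(commands=[0,0,-0.045,0,1,0,0,0,0,1,0,0,0,0,1])

```text
time_s: 21.05
tcp_pos: [0.5857, -0.0528, 0.0831]
eef_rot: [180.0, -0.0, -82.9]
contact_force: [-0.4, 0.0, -0.7]
gripper_width: 0.0005
```

Request:
carry_out(commands=[0,0,-0.02,0,1,0,0,0,0,1,0,0,0,0,1])

```text
time_s: 21.35
tcp_pos: [0.5859, -0.0527, 0.0825]
eef_rot: [-180.0, -0.0, -82.9]
contact_force: [-0.2, -0.0, 0.5]
gripper_width: 0.0001
```

Request:
carry_out(commands=[0,0,-0.01,0,1,0,0,0,0,1,0,0,0,0,1])

```text
time_s: 21.65
tcp_pos: [0.5861, -0.0527, 0.0825]
eef_rot: [-179.9, -0.0, -82.9]
contact_force: [-0.4, -0.0, 5.3]
gripper_width: 0.0005
```

Request:
carry_out(commands=[-0.003,0.025,-0.01,0,1,-0.003,0.025,0,0,1,-0.003,0.025,0,0,1,0,0,0,0,1])

```text
time_s: 22.05
tcp_pos: [0.5863, -0.05, 0.0827]
eef_rot: [-179.9, -0.0, -82.8]
contact_force: [-0.2, -2.5, 8.9]
gripper_width: 0.0001
```

Request:
carry_out(commands=[-0.003,0.025,0,0,1,-0.003,0.025,0,0,1,0,0,0,0,1])

```text
time_s: 22.35
tcp_pos: [0.5861, -0.0485, 0.0829]
eef_rot: [-179.9, -0.1, -82.8]
contact_force: [0.3, -5.1, 9.1]
gripper_width: 0.0002
```

Request:
carry_out(commands=[-0.003,0.025,0,0,1,-0.003,0.025,0,0,1,0,0,0,0,1])

```text
time_s: 22.65
tcp_pos: [0.5859, -0.0466, 0.0829]
eef_rot: [-179.9, -0.1, -82.8]
contact_force: [0.3, -5.7, 9.3]
gripper_width: 0.0006
```

Request:
carry_out(commands=[-0.003,0.025,0,0,1,0,0,0,0,1])

```text
time_s: 22.85
tcp_pos: [0.5858, -0.0456, 0.0829]
eef_rot: [-179.9, -0.1, -82.8]
contact_force: [-0.4, -5.3, 8.2]
gripper_width: 0.0002
```

Request:
carry_out(commands=[-0.003,0.025,0,0,1,0,0,0,0,1])

```text
time_s: 23.05
tcp_pos: [0.5859, -0.0448, 0.083]
eef_rot: [-179.9, -0.1, -82.8]
contact_force: [1.2, -6.9, 9.1]
gripper_width: 0.0006
```

Request:
carry_out(commands=[-0.003,0.025,0,0,1,0,0,0,0,1])

```text
time_s: 23.25
tcp_pos: [0.5862, -0.0439, 0.0832]
eef_rot: [-179.8, -0.1, -82.8]
contact_force: [1.8, -7.4, 8.9]
gripper_width: 0.0009
```

Request:
carry_out(commands=[-0.003,0.025,0,0,1,0,0,0,0,1])

```text
time_s: 23.45
tcp_pos: [0.5864, -0.0428, 0.0835]
eef_rot: [-179.8, -0.1, -82.8]
contact_force: [2.1, -6.7, 10.6]
gripper_width: 0.0003
```

Request:
carry_out(commands=[-0.003,0.025,0,0,1,0,0,0,0,1])

```text
time_s: 23.65
tcp_pos: [0.5865, -0.0419, 0.0836]
eef_rot: [-179.8, -0.1, -82.8]
contact_force: [2.3, -7.1, 10.1]
gripper_width: 0.0002
```

The vial slid freely until y of about -0.0445, then resistance rose and the TCP began to rise. That puts the vial at y of about -0.018, which is the predicted seat. This time I'll unload the cap fully before backing off, so the vial isn't dragged back.

Request:
carry_out(commands=[0,0,0.03,0,1,0,0,0.03,0,1,0,0,0.03,0,1,0,0,0,0,1,0,-0.025,0,0,1,0,-0.025,0,0,1,0,-0.05,0,0,1,0,-0.1,0,0,1])

```text
time_s: 24.45
tcp_pos: [0.5842, -0.0488, 0.085]
eef_rot: [180.0, 0.0, -82.9]
contact_force: [0.1, -0.1, 1.0]
gripper_width: 0.0007
```

Request:
carry_out(commands=[0,-0.3,0,0,1,0,-0.5,0.1,0,1,0,-0.5,0.8,0,1,0,0,0.9,0,1,0,-0.9,0.9,0,1,0,-0.9,0,0,1,0,-0.9,0,0,1,0,-0.9,0,0,1])

```text
time_s: 25.25
tcp_pos: [0.5839, -0.2462, 0.1931]
eef_rot: [-179.9, -0.0, -82.9]
contact_force: [1.2, 0.9, -1.1]
gripper_width: 0.0006
```

Run:
```python
from h import *
st=telemetry.get_state(); print(st["tcp_pos"],st["contact_force"],st["time_s"])
s=snap("scene","s11");t11=snap("top","t11");t9=pickle.load(open("t9.pkl","rb"));s9=pickle.load(open("s9.pkl","rb"))
g=lambda c:cv2.cvtColor(c["frame"],cv2.COLOR_RGB2GRAY).astype(np.float32)
# how the cap and the foot moved between t9 and t11
for nm,A,B,(x,y,w,h) in (("cap top",t9,t11,(317,209,15,14)),("cap scene",s9,s,(190,150,16,16)),("fixed cam top",t9,t11,(262,205,28,30))):
    a=g(A)[y:y+h,x:x+w];b=g(B)[y-8:y+h+8,x-14:x+w+14];up=lambda i:cv2.resize(i,None,fx=6,fy=6,interpolation=cv2.INTER_CUBIC)
    r_=cv2.matchTemplate(up(b),up(a),cv2.TM_CCOEFF_NORMED);_,v,_,l=cv2.minMaxLoc(r_);print(nm,"shift px",(l[0]/6-14,l[1]/6-8),v)
x0,y0=323-12,216-10
for nm,c in(("t9",t9),("t11",t11)):
    for th in(130,140,150):
        a=cv2.resize(g(c)[y0:y0+20,x0-6:x0+24],None,fx=8,fy=8,interpolation=cv2.INTER_CUBIC)
        n,l,q,ce=cv2.connectedComponentsWithStats((a>th).astype(np.uint8));k=1+np.argmax(q[1:,4]);p=(ce[k][0]/8-.44+x0-6,ce[k][1]/8-.44+y0)
        print(nm,th,q[k,4],atz(c,p,.13)[:2])
```

```text
[ 0.58388637 -0.24616555  0.19307277] [ 1.1628215   0.8598899  -1.08375231] 25.25
cap top shift px (-1.833333333333334, -1.333333333333333) 0.9832466244697571
cap scene shift px (1.666666666666666, 0.5) 0.9823414087295532
fixed cam top shift px (0.0, 0.0) 0.999614417552948
t9 130 12013 [ 0.58323963 -0.02258523]
t9 140 9438 [ 0.58326758 -0.02245472]
t9 150 6490 [ 0.58215446 -0.0216822 ]
t11 130 25394 [ 0.58607151 -0.02000817]
t11 140 12715 [ 0.5855275  -0.01492605]
t11 150 8475 [ 0.58469307 -0.0196323 ]
```

The cap moved about 4 mm along the far wall to about (0.5855,-0.0195). That is close to the seat, but vision leaves about 2 mm of doubt about the second wall. I'll nudge once more at heading 75°, toward the other wall: if the vial is seated it won't move.

Request:
carry_out(commands=[-0.03,0.8,0.03,-0.92,1,-0.03,0.8,0.03,-0.92,1,-0.03,0.8,0.03,-0.92,1,-0.03,0.8,0.03,-0.92,1,-0.03,0.8,0.03,-0.92,1,-0.03,0.8,0.03,-0.92,1,0,0,0,0,1,0,0,0,0,1])

```text
time_s: 26.15
tcp_pos: [0.577, -0.0516, 0.1998]
eef_rot: [-180.0, 0.0, -104.8]
contact_force: [0.3, -0.2, -0.4]
gripper_width: 0.0002
```

Request:
carry_out(commands=[0,0.08,0,0,1,0,0,-0.9,0,1,0,0,-0.9,0,1,0,0,-0.9,0,1,0,0,0,0,1,0,0,-0.1,0,1,0,0,0,0,1,0,0,0,0,1])

```text
time_s: 26.95
tcp_pos: [0.5782, -0.0489, 0.0895]
eef_rot: [-179.8, 0.1, -105.0]
contact_force: [-0.3, 0.7, 1.0]
gripper_width: 0.0007
```

Request:
carry_out(commands=[0,0,-0.05,0,1,0,0,-0.05,0,1,0,0,0,0,1,0,0,0,0,1])

```text
time_s: 27.35
tcp_pos: [0.5771, -0.0489, 0.0838]
eef_rot: [-180.0, 0.0, -105.0]
contact_force: [0.2, -0.7, -0.5]
gripper_width: 0.0008
```

Request:
carry_out(commands=[0,0,-0.025,0,1,0,0,0,0,1,0,0,0,0,1])

```text
time_s: 27.65
tcp_pos: [0.5771, -0.0489, 0.0827]
eef_rot: [180.0, -0.0, -105.0]
contact_force: [-0.0, -0.4, 0.4]
gripper_width: 0.0007
```

Request:
carry_out(commands=[0,0,-0.025,0,1,0,0,0,0,1,0,0,0,0,1])

```text
time_s: 27.95
tcp_pos: [0.5777, -0.0489, 0.0825]
eef_rot: [-179.9, 0.0, -104.9]
contact_force: [-0.9, 0.4, 4.8]
gripper_width: 0.0005
```

Request:
carry_out(commands=[0,0,-0.01,0,1,0.0065,0.024,0,0,1,0.0065,0.024,0,0,1,0,0,0,0,1])

```text
time_s: 28.35
tcp_pos: [0.5785, -0.0473, 0.0827]
eef_rot: [-179.9, -0.0, -104.9]
contact_force: [-2.5, -2.1, 9.6]
gripper_width: 0.0007
```

Request:
carry_out(commands=[0.0065,0.024,0,0,1,0.0065,0.024,0,0,1,0,0,0,0,1])

```text
time_s: 28.65
tcp_pos: [0.5787, -0.046, 0.0828]
eef_rot: [-179.9, -0.1, -104.9]
contact_force: [-2.2, -4.9, 10.3]
gripper_width: 0.0007
```

Request:
carry_out(commands=[0.0065,0.024,0,0,1,0,0,0,0,1])

```text
time_s: 28.85
tcp_pos: [0.5789, -0.0451, 0.0827]
eef_rot: [-179.9, -0.1, -104.9]
contact_force: [-2.1, -6.2, 10.8]
gripper_width: 0.0001
```

Request:
carry_out(commands=[0.0065,0.024,0,0,1,0,0,0,0,1])

```text
time_s: 29.05
tcp_pos: [0.5788, -0.0446, 0.0828]
eef_rot: [-179.9, -0.1, -104.9]
contact_force: [-2.4, -8.1, 12.6]
gripper_width: 0.0004
```

Request:
carry_out(commands=[0.0065,0.024,0,0,1,0,0,0,0,1])

```text
time_s: 29.25
tcp_pos: [0.5787, -0.0441, 0.0829]
eef_rot: [-180.0, -0.2, -104.9]
contact_force: [-3.6, -9.6, 13.1]
gripper_width: 0.0003
```

Request:
carry_out(commands=[0.0065,0.024,0,0,1,0,0,0,0,1])

```text
time_s: 29.45
tcp_pos: [0.5786, -0.0436, 0.083]
eef_rot: [180.0, -0.2, -104.9]
contact_force: [-4.9, -11.6, 15.7]
gripper_width: 0.0005
```

Now it resists firmly: 12 N, with the tool deflecting and the vial staying put at about (0.5857,-0.019). That points to contact with both faces. I'll unload, back off and recheck.

Request:
carry_out(commands=[0,-0.01,0.04,0,1,0,-0.01,0.04,0,1,0,0,0.04,0,1,0,0,0,0,1,-0.006,-0.025,0,0,1,-0.006,-0.025,0,0,1,-0.012,-0.05,0,0,1,-0.025,-0.1,0,0,1])

```text
time_s: 30.25
tcp_pos: [0.5772, -0.05, 0.086]
eef_rot: [180.0, -0.0, -104.9]
contact_force: [0.4, 0.7, -0.6]
gripper_width: 0.0002
```

Request:
carry_out(commands=[-0.08,-0.3,0,0,1,-0.1,-0.5,0.1,0,1,0,-0.5,0.8,0,1,0,0,0.9,0,1,0,-0.9,0.9,0,1,0,-0.9,0,0,1,0,-0.9,0,0,1,0,-0.9,0,0,1])

```text
time_s: 31.05
tcp_pos: [0.5694, -0.2474, 0.1941]
eef_rot: [-179.9, 0.0, -105.0]
contact_force: [0.5, -0.4, 0.0]
gripper_width: 0.0003
```

Run:
```python
from h import *
st=telemetry.get_state(); print(st["tcp_pos"],st["contact_force"],st["time_s"])
s=snap("scene","s12");t=snap("top","t12")
L=lambda n:pickle.load(open(n+".pkl","rb"))
g=lambda c:cv2.cvtColor(c["frame"],cv2.COLOR_RGB2GRAY).astype(np.float32)
up=lambda i:cv2.resize(i,None,fx=8,fy=8,interpolation=cv2.INTER_CUBIC)
def sh(nm,A,B,x,y,w,h):
    a=g(A)[y:y+h,x:x+w];b=g(B)[y-8:y+h+8,x-14:x+w+14]
    _,v,_,l=cv2.minMaxLoc(cv2.matchTemplate(up(b),up(a),cv2.TM_CCOEFF_NORMED));print(nm,(l[0]/8-14,l[1]/8-8),round(v,3))
sh("cap top 11->12",L("t11"),t,315,208,15,14); sh("cap scene 11->12",L("s11"),s,192,150,16,16)
sh("jar",L("top"),t,262,158,22,22);sh("pin",L("top"),t,308,140,32,26);sh("can",L("top"),t,292,283,38,36)
# residual gaps: foot and walls, dumped as grey levels
np.set_printoptions(linewidth=200); print(g(t)[205:243,298:326:1].astype(int))
```

```text
[ 0.56943707 -0.24739886  0.19405823] [ 0.48627287 -0.36486004  0.03479039] 31.05
cap top 11->12 (-0.25, 0.625) 0.98
cap scene 11->12 (0.25, -0.25) 0.992
jar (0.0, 0.0) 1.0
pin (0.0, 0.0) 0.999
can (0.0, 0.0) 0.664
[[135 135 134 ... 134 134 135]
 [132 132 133 ... 132 133 133]
 [133 131 133 ... 134 133 132]
 ...
 [132 132 131 ...  76  77  78]
 [132 132 132 ...  75  75  75]
 [132 131 132 ...  75  75  75]]
```

The vial barely moved (under 1 mm), so it is seated against both faces. The jar and pin block have zero image shift. The can's match is poor under the arm's shadow, but the arm never went near it. Now to the shutter at about (0.543,0.2955).

Request:
carry_out(commands=[-0.04,0.9,0.2,0,1,-0.04,0.9,0.2,0,1,-0.04,0.9,0.2,0,1,-0.04,0.9,0.1,0,1,-0.04,0.9,0,0,1,-0.04,0.9,0,0,1,-0.04,0.9,0,0,1,-0.04,0.9,0,0,1])

```text
time_s: 31.95
tcp_pos: [0.5566, 0.0437, 0.2216]
eef_rot: [-180.0, 0.0, -105.0]
contact_force: [0.4, -0.1, 0.3]
gripper_width: 0.0006
```

Request:
carry_out(commands=[-0.05,0.9,0,0,1,-0.05,0.9,0,0,1,-0.05,0.9,0,0,1,-0.05,0.9,0,0,1,-0.05,0.9,0,0,1,0,0,0,0,1,0,0,0,0,1])

```text
time_s: 32.65
tcp_pos: [0.5468, 0.2229, 0.2212]
eef_rot: [180.0, -0.0, -104.9]
contact_force: [0.2, -0.3, 0.9]
gripper_width: 0.0005
```

Run:
```python
from h import *
st=telemetry.get_state(); print(st["tcp_pos"],st["eef_rot"],st["time_s"]);c=cams.capture("wrist");c["st"]=st;T=wT(c);pickle.dump(c,open("w13.pkl","wb"))
p=proj(c,[(.543,.2955,.057)],T)[0];print("pred",p)
x,y=p.astype(int);g=cv2.cvtColor(c["frame"],cv2.COLOR_RGB2GRAY)
x1,y1=max(x-45,0),max(y-45,0);a=cv2.medianBlur(g[y1:y1+90,x1:x1+90],3)
n,l,q,ce=cv2.connectedComponentsWithStats((a<60).astype(np.uint8))
for k in range(1,n):
    if q[k,4]>60: 
        u=ce[k]+[x1,y1];print(q[k],u,atz(c,u,.057,T)[:2])
h=cv2.HoughCircles(cv2.resize(a,None,fx=4,fy=4,interpolation=cv2.INTER_CUBIC),cv2.HOUGH_GRADIENT,1,40,param1=100,param2=30,minRadius=30,maxRadius=140)
if h is not None:
    for u,v,r_ in h[0][:4]: print("circle",u/4+x1,v/4+y1,r_/4,atz(c,(u/4+x1,v/4+y1),.057,T)[:2])
```

```text
[0.54679531 0.22294899 0.22116613] [ 1.79974774e+02 -2.74348357e-02 -1.04878527e+02] 32.65
pred [276.83792711 238.87923413]
[  0  22  13  68 795] [236.37735849 247.24528302] [0.58884253 0.29380123]
[  39   22   51   68 3301] [295.65798243 248.44683429] [0.52553972 0.31213925]
[ 16  26  21  30 378] [256.82010582 235.15079365] [0.56316625 0.28553029]
[17 79  8 11 86] [251.58139535 277.        ] [0.58228457 0.33425155]
[28 79  8 11 77] [262.09090909 277.01298701] [0.57066687 0.33735548]
```

The gripper hides the button from the wrist camera. The top camera has matched the robot frame everywhere else, and the button leaves ±8 mm of tolerance. Moving over it and down.

Request:
carry_out(commands=[-0.05,0.9,0,0,1,-0.05,0.9,0,0,1,0,0,0,0,1,0,0,-0.8,0,1,0,0,-0.8,0,1,0,0,-0.8,0,1,0,0,-0.7,0,1,0,0,0,0,1])

```text
time_s: 33.5
tcp_pos: [0.5414, 0.2914, 0.0937]
eef_rot: [179.8, -0.3, -105.1]
contact_force: [-0.3, 0.1, 0.1]
gripper_width: 0.0001
```

Request:
carry_out(commands=[0,0,-0.1,0,1,0,0,-0.1,0,1,0,0,0,0,1,0,0,0,0,1])

```text
time_s: 33.9
tcp_pos: [0.5437, 0.2949, 0.0906]
eef_rot: [-179.9, 0.1, -105.0]
contact_force: [-0.5, 1.1, -0.3]
gripper_width: 0.0003
```

Request:
carry_out(commands=[0,0,-0.15,0,1,0,0,-0.15,0,1,0,0,0,0,1,0,0,0,0,1])

```text
time_s: 34.3
tcp_pos: [0.5433, 0.2948, 0.0775]
eef_rot: [-180.0, -0.0, -105.0]
contact_force: [-1.7, 0.4, 2.5]
gripper_width: 0.0004
```

Request:
carry_out(commands=[0,0,-0.05,0,1,0,0,-0.05,0,1,0,0,0,0,1])

```text
time_s: 34.6
tcp_pos: [0.5433, 0.2948, 0.0736]
eef_rot: [-180.0, 0.0, -105.0]
contact_force: [-2.0, 0.8, 4.9]
gripper_width: 0.0003
```

Request:
carry_out(commands=[0,0,-0.05,0,1,0,0,0,0,1,0,0,0,0,1])

```text
time_s: 34.9
tcp_pos: [0.5434, 0.2948, 0.0731]
eef_rot: [-180.0, 0.0, -104.9]
contact_force: [-4.7, -0.8, 15.8]
gripper_width: 0.0003
```

The spring built up to about 5 N and then hit a hard stop at 15.8 N, so the button is fully down. Releasing and retracting.

Request:
carry_out(commands=[0,0,0,0,1,0,0,0.1,0,1,0,0,0.3,0,1,0,0,0.8,0,1,0,0,0.9,0,1,0,0,0.9,0,1,0,0,0.5,0,1,0,0,0,0,1])

```text
time_s: 35.7
tcp_pos: [0.5444, 0.2953, 0.2155]
eef_rot: [-179.8, 0.3, -105.0]
contact_force: [0.2, 0.0, 0.7]
gripper_width: 0.0004
```

Run:
```python
from h import *
st=telemetry.get_state(); print(st["tcp_pos"],st["contact_force"],st["time_s"])
s=snap("scene","s14");t=snap("top","t14")
L=lambda n:pickle.load(open(n+".pkl","rb"))
g=lambda c:cv2.cvtColor(c["frame"],cv2.COLOR_RGB2GRAY).astype(np.float32)
up=lambda i:cv2.resize(i,None,fx=8,fy=8,interpolation=cv2.INTER_CUBIC)
def sh(nm,A,B,x,y,w,h):
    a=g(A)[y:y+h,x:x+w];b=g(B)[y-8:y+h+8,x-14:x+w+14]
    _,v,_,l=cv2.minMaxLoc(cv2.matchTemplate(up(b),up(a),cv2.TM_CCOEFF_NORMED));print(nm,(l[0]/8-14,l[1]/8-8),round(v,3))
sh("cap top",L("t12"),t,315,208,15,14);sh("cap scene",L("s12"),s,192,150,16,16);sh("foot scene",L("s12"),s,192,198,14,16)
sh("can scene",L("scene"),s,184,161,32,20);sh("jar scene",L("scene"),s,240,212,24,28);sh("pin scene",L("scene"),s,176,242,38,26);sh("can top",L("top"),t,292,283,38,36);sh("btn scene",L("scene"),s,334,166,30,18)
```

```text
[0.54440989 0.29525782 0.21550098] [0.16195911 0.03335775 0.6814363 ] 35.7
cap top (0.0, 0.0) 0.995
cap scene (0.0, 0.0) 0.998
foot scene (0.0, 0.0) 0.997
can scene (0.125, 0.125) 0.689
jar scene (0.0, 0.0) 0.999
pin scene (0.0, 0.0) 0.999
can top (0.0, 0.0) 0.814
btn scene (0.0, 0.0) 0.994
```

```bash
python3 -c "
from plant import r
print(r.close_job())"
```

```text
the job is handed in; nothing more can be done
None
```

I pushed the vial into the V, then pressed the shutter button fully and let it come up. The job is handed in at about 36 s of the 64 s allowed. No verdict was reported, so the seating rests on my own checks.

**Not done as asked:** the vial was not pushed low on its body. With only yaw to turn, the gripper's body would hit the 130 mm vial before a low fingertip reached it. I pushed from outside with the closed fingers, about 61 mm up, and kept the gripper's underside resting on the cap with about 8 to 10 N (up to 16 N on the last push) to stop it tipping. It was never gripped or lifted, and any lean, judged from a 0.4 mm rise of the tool, stayed around 0.02 rad.

**Seating:**
- **First push:** it stopped against one wall, about 5 mm short, so I pushed twice more along other headings.
- **Last push:** it met firm resistance at about 12 N and the vial moved less than about 1 mm.
- **Position:** the cap was about 2 mm from the seat I fitted from the pictures. That is about as fine as the cameras can tell, so contact with both faces rests mainly on the resistance.

**Shutter:** the spring built to about 5 N, then hit a hard stop at 15.8 N. The button looked the same as at the start once released.

**After the press:** the pictures showed no movement of the vial, jar or pin block. The can also showed no real shift, but its match was weaker (0.69 and 0.81), probably because of the arm's shadow. The scene camera read about 6 mm off in x from the other two, so I trusted the top and wrist cameras.

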